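Fetch the check weight from its keyhole stand and test the bench scale

TASK

The bench scale is due for its daily check. First clear the tin, the carton and the label roll off the keyhole stand and stand all three upright in the shallow white tray; then slide the brass check weight along its slot to the wide end nearest the robot, lift it free and set it down gently, upright, on the middle of the scale's pan. Finally stand the tin, the carton and the label roll back on the stand, each upright where it stood at the start, let go of everything, and leave the mug, the stapler and the clear tape where they are.

Things in the scene. Friction and masses are not known exactly. Their poses are not given: they have to be found in the camera images.
- weight: Brass check weight, 0.5 kg, 74 mm tall, round about z (up), origin under its foot. Upwards: foot disc 32 mm dia (z 0-5 mm), neck 12 dia (to 13), body 40 dia (13-55, grip here), neck 12 dia, knob 22 dia (62-74). Hangs at the start in the slot's far part (stand x = +83 to +97 mm): origin 17 mm above bench, body on the plate, foot below it, 4 mm of lift play.
- tin: Plain round steel tin, upright, 54 mm dia (56 mm at the lid rim), 60 mm tall, about 0.15 kg; origin at the centre of its underside, z up. At the start on the stand, over the slot; the three places on the stand are shuffled.
- carton: Plain brown cardboard carton, 50 x 50 mm, 66 mm tall, about 0.12 kg, upright; origin at the centre of its underside, x and y square to its sides, z up. At the start on the stand, over the slot.
- roll: Roll of white label paper standing on end, 56 mm outer dia, 25 mm bore, 50 mm tall, about 0.1 kg, rigid; origin at the centre of its lower end, z up. At the start on the stand, over the slot.
- stand: Fixed aluminium stand 290 (x) by 110 mm (y), top 30 mm above bench, plate 4 mm, hollow below; origin on the bench under its centre, +x away from the robot. Slot along x at y = 0, 18 mm wide from x = -81 to +107 mm; its wide end, an octagon hole 42 mm across centred at x = -102 mm, is covered at the start. Tin, carton, roll stand at about x = +28, -37, -102 mm in any order.
- scale: Bench scale, fixed: grey body with a square steel pan 180 x 180 mm whose flat top is 55 mm above the bench; origin on the bench under the pan's centre (a small cross marks the centre). A lower grey console (40 mm high) sticks out to x = -137 mm on its -x side. The pan does not move under load.
- tray: Shallow white tray, fixed, the side area: 270 mm (x) by 140 mm (y), lip 12 mm high, walls and floor 4 mm thick, empty at the start; origin on the bench under its centre, z up. Tray, scale and stand lie side by side in any order, their x axes roughly along the robot's x.
- mug: White mug, 76 mm dia, 85 mm tall, loose; bystander beyond the work; origin at the centre of its underside.
- stapler: Black stapler, 130 x 34 mm, about 57 mm tall, loose; bystander beyond the work; origin at the centre of its underside, x along its length.
- tape: Roll of clear packing tape lying flat, 96 mm dia, 24 mm tall, loose; bystander beyond the work; origin at the centre of its underside.

How it is judged:
By the outcome, as a careful person would: the job done as asked, in the order asked, and still so for the second after the job is handed in, with the robot touching nothing.
It also fails if it takes over 149 s, if anything falls off the work surface, if the arm or the gripper's body presses on something with over 40 N, if the wrist force passes 120 N, or if a joint passes its speed limit or range.

ROBOT

A 6-joint arm with a two-finger parallel gripper is mounted at the origin on the work surface. World frame = base frame: x ahead of the robot, y to its left, z up, the work surface at z = 0. Lengths are in mm, angles in rad, forces in N, time in s.
With the tool pointing down it reaches from about 300 to 775 mm from the base axis. Payload 14.6 kg.
Tool frame: the origin (TCP) lies between the finger pads; the fingertips stand ahead of it and the grasp point (between the pads) lies 11 mm behind it (manip.finger_overhang is the z of the fingertips in the tool frame, in mm); z points along the fingers, y is the line along which they close (so a half turn about z gives the same grasp; the last joint's range is limited). The gripper opens to 94 mm and grips with 3 to 60 N. Pads are 16 mm wide; open, the fingers measure 119 mm over their backs; the gripper's body (75 mm by 177 mm) begins 78 mm behind the grasp point.
Start: joints at [-1.272, 0.3, 1.521, -0, 1.321, -0.067], TCP at [196.726, -513.603, 213.446] pointing down, gripper open.
Joint ranges: [-3.03, 3.03], [-0.79, 2.21], [0.23, 2.52], [-1.04, 4.18], [0, 3.07], [-2.55, 2.55]. Speed limits (rad/s): [2.22, 2.22, 2.57, 3.14, 3.14, 3.14].

INTERFACE

Orientations are given as [roll, pitch, yaw] about the fixed x, y, z axes, in that order (R = Rz(yaw) Ry(pitch) Rx(roll)).
In Python, from cell import manip gives the robot as it stands.
- The arm moves only by the tool jog_arm, never from a script. Its argument "series" is a list of rows, each a list of 7 numbers: the shift along the world's x, y, z as a fraction of full scale, then the turn, a rotation vector about the world's x, y, z as a fraction of full scale, then the closure, from 0 (fully open) to 1 (shut). In form: [[dx, dy, dz, wx, wy, wz, fingers], ...]. A call has 1 to 8 rows; each row is the pose to reach, as a shift and turn from the pose commanded when the call began; what a row does not reach only later rows make up. Full scale, the value 1, is 120 mm for a shift and 90 degrees for a turn. A row lasts 1/12 s, in which the tool goes at most 41.7 mm and 7.16 degrees, less where a joint would pass 70% of its speed; a pose out of reach is approached as far as the arm can. A call with a number of a shift or a turn outside -1 to 1 is refused whole. A call with a gripper value outside its range is refused whole. The fingers move at their own pace and stop on an object; "grip_force" is the grip in N (left out, the last holds). Time passes only in rows, so rows that repeat a pose let the fingers close. It gives the time, the measured TCP pose, the force, the opening and the grip force at its end, in the units of the state.
- manip.read_state(): the state, without advancing time (a new reading comes with each control period).
- manip.camera(name): name is "side" or "top"; returns a dict with "frame" (480x640x3 uint8, red, green, blue), "vfov" (degrees; the focal length in pixels is half the picture's height over the tangent of half this angle, whatever the lens; pixels are square), "cx", "cy" (the principal point, pixels), "R" (3x3) and "t" (3): a world point X has camera coordinates R X + t. Camera axes: x right, y down, z forward; pixel columns grow to the right and rows downward; lengths in mm; the calibration is good to about 2 mm. A picture is of the moment at which its call begins. There is no depth.
- manip.sign_off(): hands the job in; it is judged then, once.
The state is a dict: "clock": time; "joints": joint angles; "qd": joint speeds; "effort": joint torques, N m; "eef_pos": TCP position; "eef_rot": TCP orientation; "wrist_force": force on the tool from outside, world axes, zero at the start; "moment": the same for the moment, N m; "finger_gap": finger opening in mm; "finger_force": force on a finger pad.
Only numpy, scipy, OpenCV 4.12 (cv2) and the standard library are available. Lean on these libraries where they do the work, as an engineer would, in place of code of your own. Each camera call takes 0.05 s, during which the arm holds its last target. There are 200 camera calls.

## Working session

There is one attempt and no reset: what is moved stays moved. The work goes in short steps, Python scripts to look and compute and a tool call to move; the robot and the scene stay as the last step left them, time stands still between calls to the robot, and variables do not carry over. Pictures are saved under pics/ and viewed, at most 14 in all, crops included, and the job is handed in when it is done.

Besides the shell and the picture viewer there is one more tool, called after ">>>" as name(argument=value, ...), one argument or row to a line, values as JSON. jog_arm: Moves the arm, as the interface text tells. Its arguments: {"type":"object","properties":{"series":{"type":"array"},"grip_force":{"type":"number"}},"required":["series"]}

```bash
ls; mkdir -p pics
cat > h.py <<'E'
import numpy as np, cv2
from cell import manip
def cam(n):
    c=manip.camera(n); f=240/np.tan(np.radians(c['vfov'])/2)
    c['K']=np.array([[f,0,c['cx']],[0,f,c['cy']],[0,0,1]]); c['R']=np.array(c['R']);c['t']=np.array(c['t']); return c
def save(c,name): cv2.imwrite('pics/'+name,cv2.cvtColor(c['frame'],cv2.COLOR_RGB2BGR))
def ray(c,uv,z):
    uv=np.atleast_2d(uv).astype(float)
    d=np.c_[uv,np.ones(len(uv))]@np.linalg.inv(c['K']).T@c['R']; o=-c['R'].T@c['t']
    return o+d*((z-o[2])/d[:,2])[:,None]
def proj(c,X):
    p=(np.atleast_2d(X)@c['R'].T+c['t'])@c['K'].T; return p[:,:2]/p[:,2:]
E
python3 - <<'E'
from h import *
for n in('top','side'):
    c=cam(n);save(c,n+'0.png');print(n,c['vfov'],c['cx'],c['cy'],-c['R'].T@c['t'],c['R'].round(3).tolist(),[k for k in c])
print(manip.read_state(),manip.finger_overhang)
E
```

```text
pics
top 47.35802793591056 315.17915446530196 249.11972437441938 [418.2709609  -13.49664381 909.50659005] [[0.001, -1.0, -0.021], [-0.982, 0.003, -0.189], [0.189, 0.021, -0.982]] ['frame', 'vfov', 'cx', 'cy', 'R', 't', 'K']
side 51.83742988885511 318.1401401199122 244.03093577487303 [558.84271204 632.56794055 664.62827427] [[-0.998, -0.057, 0.014], [-0.049, 0.682, -0.73], [0.032, -0.729, -0.683]] ['frame', 'vfov', 'cx', 'cy', 'R', 't', 'K']
{'clock': 0.1, 'joints': array([-1.27158483e+00,  3.00405160e-01,  1.52150059e+00, -2.60943122e-06,
        1.32069896e+00, -6.66430992e-02]), 'qd': array([-1.95026240e-04, -1.44368027e-03, -5.96231783e-04, -2.86499214e-04,
        4.88138982e-04, -8.14699879e-06]), 'effort': array([ 1.28543197e-04, -5.32647979e+01, -3.53281689e+01,  7.08647934e-02,
        2.35029700e-02, -7.48771549e-05]), 'eef_pos': array([ 196.67063215, -513.39923935,  212.95654347]), 'eef_rot': array([-3.14058267e+00, -6.48748905e-05,  3.65855208e-01]), 'wrist_force': array([-0.20273491, -0.60754671,  0.1832175 ]), 'moment': array([-0.03811276, -0.00822687,  0.01695567]), 'finger_force': 0.0, 'finger_gap': 93.76214692504576} 8.0
```

View pics/top0.png

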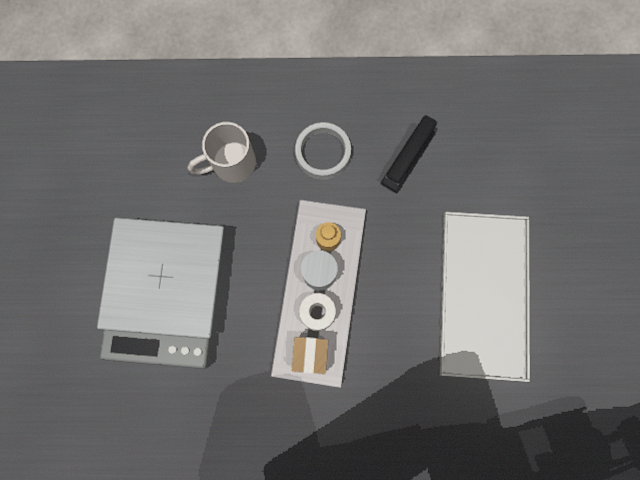

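View pics/side0.png

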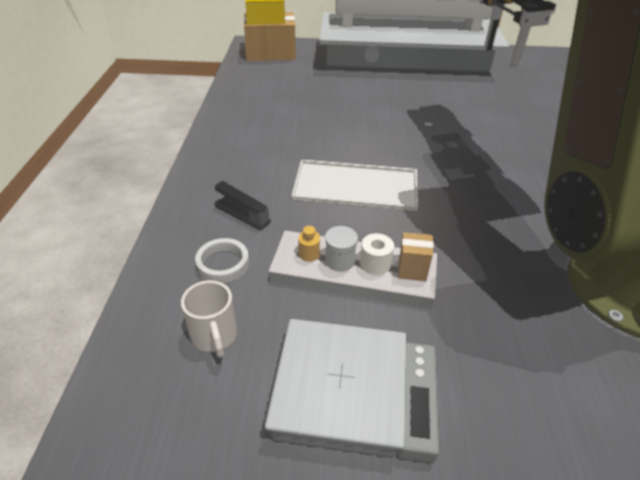

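The top view shows the scale on the left (cross at 161,276), the stand in the middle with corners near (299,201), (366,209), (342,387) and (271,377), and the tray on the right. From far to near on the stand: weight (328,232), tin (319,268), roll (317,311), carton (310,355). The side view shows the same order.

```bash
cat > m.py <<'E'
from h import *
c=cam('top');s=cam('side')
def quad(c,pts,z,n):
    P=ray(c,pts,z)[:,:2]; ctr=P.mean(0); e=P-np.roll(P,-1,0)
    print(n,'ctr',ctr.round(1),'sides',np.linalg.norm(e,axis=1).round(1)); 
    a=(P[0]+P[1]-P[2]-P[3]); print('  yaw deg',np.degrees(np.arctan2(a[1],a[0])).round(2)); return ctr
g=cv2.cvtColor(c['frame'],cv2.COLOR_RGB2GRAY).astype(np.float32)
def sub(g,p): return cv2.cornerSubPix(g,np.array(p,np.float32).reshape(-1,1,2),(5,5),(-1,-1),(3,50,.01)).reshape(-1,2)
st=sub(g,[(299,201),(366,209),(342,387),(271,377)]);tr=sub(g,[(444,212),(530,216),(529,381),(441,376)]);pa=sub(g,[(114,218),(223,226),(212,337),(97,329)])
print(st.tolist())
quad(c,st,30,'stand');quad(c,tr,12,'tray');quad(c,pa,55,'pan');print('cross',ray(c,[(161,276.5)],55))
gs=cv2.cvtColor(s['frame'],cv2.COLOR_RGB2GRAY).astype(np.float32)
print('side cross',ray(s,[(341.5,376)],55))
P=sub(gs,[(286,234),(439,250),(435,292),(271,275)]);print(P.tolist());quad(s,P,30,'stand side')
for n,(x0,y0,x1,y1),z in [('tin',(298,245,342,290),90),('roll',(296,290,340,335),80)]:
    r=g[y0:y1,x0:x1].astype(np.uint8)
    h=cv2.HoughCircles(cv2.resize(r,None,fx=6,fy=6,interpolation=2),cv2.HOUGH_GRADIENT,1,400,param1=100,param2=20,minRadius=90,maxRadius=135)
    for q in h[0][:2]:
        u=(q[0]+.5)/6-.5+x0; v=(q[1]+.5)/6-.5+y0; X=ray(c,[(u,v),(u+q[2]/6,v)],z); print(n,u,v,X[0].round(1),'r',np.linalg.norm(X[1]-X[0]))
hsv=cv2.cvtColor(c['frame'],cv2.COLOR_RGB2HSV)
big=np.hstack([cv2.resize(c['frame'][190:390,265:375],None,fx=3,fy=3,interpolation=2)[:, :],cv2.resize(s['frame'][215:305,260:450],(420,600//3),interpolation=2).repeat(3,0)[:600]])
cv2.imwrite('pics/z1.png',big[:,:,::-1])
E
python3 m.py
```

```text
[[299.47894287109375, 199.60330200195312], [365.5509033203125, 208.98226928710938], [340.3379211425781, 386.8952941894531], [270.5536804199219, 375.78863525390625]]
stand ctr [520.4  -1.5] sides [110.9 289.8 110.6 289.7]
  yaw deg -8.69
tray ctr [ 516.  -272.4] sides [137.9 268.4 138.8 269. ]
  yaw deg -3.97
pan ctr [540.  249.5] sides [177.7 176.9 177.1 178.1]
  yaw deg -4.94
cross [[539.51514819 249.03266751  55.        ]]
side cross [[538.98771406 250.54981118  55.        ]]
[[284.2053527832031, 230.1490020751953], [439.0, 250.0], [435.0, 292.0], [268.5182800292969, 271.1280212402344]]
stand side ctr [518.2  -8.1] sides [295.7 107.3 291.6 112.2]
  yaw deg -99.33
tin 318.83334 269.5 [544.8  -1.6  90. ] r 25.95378824052006
roll 316.83334 310.66666 [483.4   1.6  80. ] r 27.713122708715435
```

View pics/z1.png

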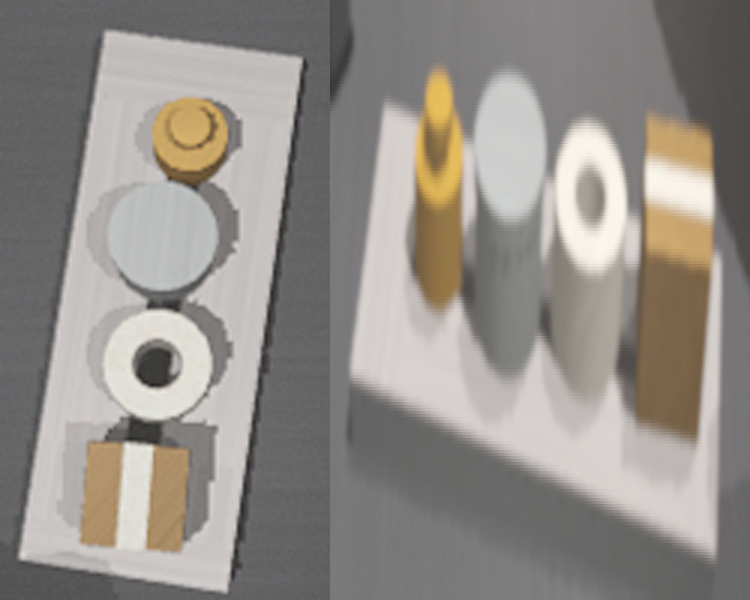

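The crop confirms the order and gives me pixel picks for the tops. Next I triangulate them across both views.

```bash
cat > m2.py <<'E'
from h import *
c=cam('top');s=cam('side')
T=lambda x,y:((x+.5)/3-.5+265,(y+.5)/3-.5+190)
S=lambda x,y:((x-330+.5)/(420/190)-.5+260,(y+.5)/(600/90)-.5+215)
o=np.array([520.4,-1.5]);a=np.radians(-8.7);A=np.array([[np.cos(a),np.sin(a)],[-np.sin(a),np.cos(a)]])
def tri(p,q):
    X=cv2.triangulatePoints(c['K']@np.c_[c['R'],c['t']],s['K']@np.c_[s['R'],s['t']],np.array(p).reshape(2,1),np.array(q).reshape(2,1)); return (X[:3]/X[3]).ravel()
for n,p,q,z in [('tin',(163,234),(510,144),90),('roll',(158,363),(592,195),80),('knob',(191,126),(439,97),91),('carton',(135.7,496),(680,190),96)]:
    t=ray(c,[T(*p)],z)[0];si=ray(s,[S(*q)],z)[0]
    print(n,'top',t.round(1),'stand',(A@(t[:2]-o)).round(1),'side',si.round(1),'tri',tri(T(*p),S(*q)).round(1))
print('body',ray(c,[T(190.5,145)],72).round(1))
P=ray(c,[T(88,441),T(188,446),T(186,552),T(81,544)],96)[:,:2];print(P.round(1).tolist())
for i,j in((3,0),(2,1)): d=P[j]-P[i];print(np.hypot(*d),np.degrees(np.arctan2(d[1],d[0])))
for i,j in((1,0),(2,3)): d=P[j]-P[i];print(np.hypot(*d),np.degrees(np.arctan2(d[1],d[0]))-90)
E
python3 m2.py
```

```text
tin top [547.6  -1.9  90. ] stand [26.9  3.7] side [546.9  -3.7  90. ] tri [547.1  -1.9  91.7]
roll top [483.4   0.8  80. ] stand [-36.9  -3.3] side [4.818e+02 4.000e-01 8.000e+01] tri [482.7   0.9  80.7]
knob top [603.2 -16.2  91. ] stand [84.1 -2. ] side [603.6 -16.9  91. ] tri [603.3 -16.2  91.5]
carton top [417.6  11.4  96. ] stand [-103.5   -2.8] side [416.4  10.9  96. ] tri [417.1  11.5  96.6]
body [[597.3 -16.   72. ]]
[[444.1, 34.8], [441.7, -14.2], [391.1, -13.0], [394.8, 37.8]]
49.38007998003429 -3.4641207775710843
50.5964002310074 -1.2780389714862435
49.04074144105549 -2.8052300421047818
50.971218881323956 -4.156065538688921
```

>>> jog_arm(
  series=[
    [0.37,0.875,0,0,0,-0.267,0],
    [0.37,0.875,0,0,0,-0.267,0],
    [0.37,0.875,0,0,0,-0.267,0],
    [0.37,0.875,0,0,0,-0.267,0],
  ],
)

```text
clock: 0.63
eef_pos: [242.6, -405.0, 213.7]
eef_rot: [-3.141, -0.0, -0.059]
wrist_force: [0.1, -0.2, 0.5]
finger_gap: 94.0
finger_force: 0.0
```

>>> jog_arm(
  series=[
    [0.37,0.875,0,0,0,0,0],
    [0.37,0.875,0,0,0,0,0],
    [0.37,0.875,0,0,0,0,0],
    [0.37,0.875,0,0,0,0,0],
  ],
)

```text
clock: 0.97
eef_pos: [286.8, -300.1, 213.7]
eef_rot: [-3.141, -0.001, -0.051]
wrist_force: [0.0, -0.5, -0.3]
finger_gap: 94.0
finger_force: 0.0
```

>>> jog_arm(
  series=[
    [0.37,0.875,0,0,0,0,0],
    [0.37,0.875,0,0,0,0,0],
    [0.37,0.875,0,0,0,0,0],
    [0.37,0.875,0,0,0,0,0],
  ],
)

```text
clock: 1.3
eef_pos: [331.1, -195.4, 213.7]
eef_rot: [-3.141, -0.001, -0.05]
wrist_force: [-0.7, -0.4, -0.0]
finger_gap: 93.5
finger_force: 0.0
```

>>> jog_arm(
  series=[
    [0.37,0.875,0,0,0,0,0],
    [0.37,0.875,0,0,0,0,0],
    [0.37,0.875,0,0,0,0,0],
    [0.37,0.875,0,0,0,0,0],
  ],
)

```text
clock: 1.63
eef_pos: [375.5, -90.6, 213.6]
eef_rot: [-3.141, -0.001, -0.05]
wrist_force: [-0.1, -1.4, 0.3]
finger_gap: 94.0
finger_force: 0.0
```

>>> jog_arm(
  series=[
    [0.36,0.875,0,0,0,0,0],
    [0.36,0.875,0,0,0,0,0],
    [0.36,0.875,-0.53,0,0,0,0],
    [0.36,0.875,-0.53,0,0,0,0],
    [0.36,0.875,-0.53,0,0,0,0],
    [0.36,0.875,-0.53,0,0,0,0],
    [0.36,0.875,-0.53,0,0,0,0],
  ],
)

```text
clock: 2.22
eef_pos: [418.1, 10.3, 151.2]
eef_rot: [3.141, -0.001, -0.054]
wrist_force: [0.9, -1.1, 0.9]
finger_gap: 94.1
finger_force: 0.0
```

>>> jog_arm(
  series=[
    [0,0,-0.3,0,0,0,0],
    [0,0,-0.6,0,0,0,0],
    [0,0,-0.8,0,0,0,0],
    [0,0,-0.8,0,0,0,0],
    [0,0,-0.8,0,0,0,0],
  ],
  grip_force=12,
)

```text
clock: 2.63
eef_pos: [418.0, 10.5, 55.0]
eef_rot: [3.142, -0.0, -0.055]
wrist_force: [-0.4, 0.1, 0.6]
finger_gap: 94.1
finger_force: 0.0
```

>>> jog_arm(
  series=[
    [0,0,0,0,0,0,0.35],
    [0,0,0,0,0,0,0.4],
    [0,0,0,0,0,0,0.45],
    [0,0,0,0,0,0,0.5],
    [0,0,0,0,0,0,0.6],
    [0,0,0,0,0,0,0.8],
    [0,0,0,0,0,0,1],
    [0,0,0,0,0,0,1],
  ],
  grip_force=12,
)

```text
clock: 3.3
eef_pos: [417.6, 11.4, 54.0]
eef_rot: [-3.142, -0.0, -0.054]
wrist_force: [-1.3, -0.2, 2.5]
finger_gap: 50.1
finger_force: 11.9
```

>>> jog_arm(
  series=[
    [0,0,0.1,0,0,0,1],
    [0,0,0.4,0,0,0,1],
    [0,0,0.7,0,0,0,1],
    [0,0,0.7,0,0,0,1],
    [0,0,0.7,0,0,0,1],
  ],
)

```text
clock: 3.72
eef_pos: [418.2, 11.4, 139.0]
eef_rot: [-3.142, -0.003, -0.054]
wrist_force: [-0.2, -0.4, -2.0]
finger_gap: 50.2
finger_force: 11.9
```

>>> jog_arm(
  series=[
    [0.05,-0.15,0,0,0,0,1],
    [0.05,-0.4,0,0,0,0,1],
    [0.05,-0.7,0,0,0,0,1],
    [0.05,-0.95,0,0,0,0,1],
  ],
)

```text
clock: 4.05
eef_pos: [422.7, -103.9, 136.3]
eef_rot: [-3.141, 0.002, -0.053]
wrist_force: [0.4, 0.6, -1.7]
finger_gap: 49.8
finger_force: 11.9
```

>>> jog_arm(
  series=[
    [0.05,-0.25,0,0,0,0,1],
    [0.05,-0.5,0,0,0,0,1],
    [0.05,-0.75,0,0,0,0,1],
    [0.05,-0.95,0,0,0,0,1],
  ],
)

```text
clock: 4.38
eef_pos: [428.6, -218.2, 136.0]
eef_rot: [-3.14, 0.002, -0.054]
wrist_force: [0.6, 1.1, -1.4]
finger_gap: 50.2
finger_force: 11.9
```

>>> jog_arm(
  series=[
    [0.05,-0.2,0,0,0,0,1],
    [0.05,-0.35,0,0,0,0,1],
    [0.05,-0.42,0,0,0,0,1],
    [0.05,-0.42,-0.2,0,0,0,1],
    [0.05,-0.42,-0.5,0,0,0,1],
    [0.05,-0.42,-0.75,0,0,0,1],
    [0.05,-0.42,-0.8,0,0,0,1],
    [0.05,-0.42,-0.8,0,0,0,1],
  ],
)

```text
clock: 5.05
eef_pos: [434.3, -265.8, 39.8]
eef_rot: [-3.139, 0.004, -0.053]
wrist_force: [0.8, -0.9, -1.4]
finger_gap: 50.1
finger_force: 11.9
```

>>> jog_arm(
  series=[
    [0,0,-0.05,0,0,0,1],
    [0,0,-0.08,0,0,0,1],
    [0,0,-0.1,0,0,0,1],
    [0,0,-0.115,0,0,0,1],
    [0,0,-0.115,0,0,0,1],
  ],
)

```text
clock: 5.47
eef_pos: [435.7, -267.1, 28.3]
eef_rot: [3.141, -0.0, -0.054]
wrist_force: [0.5, -0.6, -0.8]
finger_gap: 50.2
finger_force: 11.9
```

>>> jog_arm(
  series=[
    [0,0,0,0,0,0,0.4],
    [0,0,0,0,0,0,0.3],
    [0,0,0,0,0,0,0.25],
    [0,0,0.1,0,0,0,0.25],
    [0,0,0.4,0,0,0,0.25],
    [0,0,0.7,0,0,0,0.2],
    [0,0,0.92,0,0,0,0],
    [0,0,0.92,0,0,0,0],
  ],
)

```text
clock: 6.13
eef_pos: [437.4, -268.3, 144.0]
eef_rot: [3.137, -0.007, -0.054]
wrist_force: [0.6, 0.7, 1.5]
finger_gap: 85.5
finger_force: 0.0
```

>>> jog_arm(
  series=[
    [0.13,0.3,0,0,0,-0.063,0],
    [0.13,0.6,0,0,0,-0.063,0],
    [0.13,0.9,0,0,0,-0.063,0],
    [0.13,0.9,0,0,0,-0.063,0],
  ],
)

```text
clock: 6.47
eef_pos: [450.8, -154.6, 138.0]
eef_rot: [-3.141, 0.001, -0.149]
wrist_force: [-0.2, 0.2, -0.3]
finger_gap: 94.3
finger_force: 0.0
```

>>> jog_arm(
  series=[
    [0.13,0.3,0,0,0,0,0],
    [0.13,0.6,0,0,0,0,0],
    [0.13,0.9,0,0,0,0,0],
    [0.13,0.9,0,0,0,0,0],
  ],
)

```text
clock: 6.8
eef_pos: [466.5, -46.9, 138.1]
eef_rot: [-3.141, 0.001, -0.149]
wrist_force: [-0.9, -0.7, 0.6]
finger_gap: 94.6
finger_force: 0.0
```

>>> jog_arm(
  series=[
    [0.14,0.3,0,0,0,0,0],
    [0.14,0.435,0,0,0,0,0],
    [0.14,0.435,0,0,0,0,0],
    [0.14,0.435,0,0,0,0,0],
    [0.14,0.435,0,0,0,0,0],
  ],
)

```text
clock: 7.22
eef_pos: [483.4, 0.2, 138.2]
eef_rot: [3.141, 0.0, -0.153]
wrist_force: [-0.4, -1.0, -0.2]
finger_gap: 94.0
finger_force: 0.0
```

Run:
```python
from h import *
print(manip.read_state()['eef_pos'],manip.read_state()['eef_rot'])
c=cam('top');s=cam('side')
cv2.imwrite('pics/a1.png',np.hstack([c['frame'][150:480:1,250:600],s['frame'][100:430,200:600]])[:,:,::-1])
```

```text
[4.83379014e+02 2.04111434e-01 1.38213938e+02] [ 3.14137718e+00  3.06121278e-04 -1.52881907e-01]
```

View pics/a1.png

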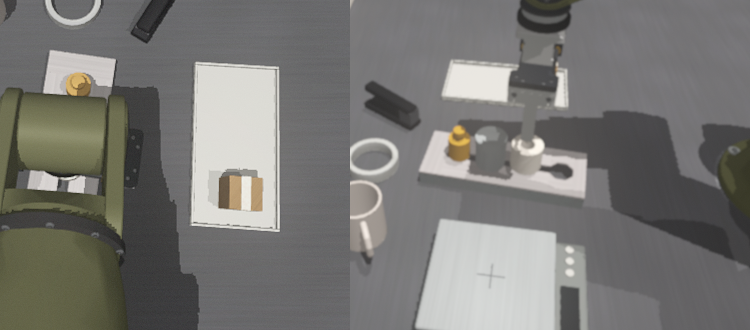

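The carton stands upright in the tray (crop 240,193), the roll is undisturbed, and the keyhole is uncovered.

>>> jog_arm(
  series=[
    [0,0,-0.3,0,0,0,0],
    [0,0,-0.6,0,0,0,0],
    [0,0,-0.76,0,0,0,0.1],
    [0,0,-0.76,0,0,0,0.2],
    [0,0,-0.76,0,0,0,0.3],
  ],
)

```text
clock: 7.73
eef_pos: [483.3, 0.5, 47.3]
eef_rot: [3.141, 0.001, -0.153]
wrist_force: [-0.3, -0.2, 0.7]
finger_gap: 77.5
finger_force: 0.0
```

>>> jog_arm(
  series=[
    [0,0,0,0,0,0,0.35],
    [0,0,0,0,0,0,0.4],
    [0,0,0,0,0,0,0.45],
    [0,0,0,0,0,0,0.6],
    [0,0,0,0,0,0,0.8],
    [0,0,0,0,0,0,1],
    [0,0,0,0,0,0,1],
  ],
)

```text
clock: 8.32
eef_pos: [484.2, 1.1, 48.5]
eef_rot: [3.142, -0.002, -0.152]
wrist_force: [-0.8, -0.9, 7.9]
finger_gap: 55.1
finger_force: 11.9
```

>>> jog_arm(
  series=[
    [0,0,0.1,0,0,0,1],
    [0,0,0.4,0,0,0,1],
    [0,0,0.7,0,0,0,1],
    [0,0,0.76,0,0,0,1],
    [0,0,0.76,0,0,0,1],
  ],
)

```text
clock: 8.73
eef_pos: [484.7, 1.2, 141.0]
eef_rot: [-3.141, -0.005, -0.152]
wrist_force: [0.6, -0.2, -1.3]
finger_gap: 55.1
finger_force: 11.9
```

Run:
```python
from h import *
print(manip.read_state())
c=cam('top');s=cam('side')
cv2.imwrite('pics/a2.png',cv2.resize(s['frame'][130:330,260:480],None,fx=2.7,fy=2.7,interpolation=2)[:,:,::-1])
```

```text
{'clock': 8.7333, 'joints': array([-7.31983681e-02,  2.28990721e-01,  1.78967470e+00,  1.25830202e-05,
        1.11779046e+00,  1.65004632e+00]), 'qd': array([-0.00134546,  0.05825666,  0.05728544,  0.0005222 , -0.04888675,
       -0.0013023 ]), 'effort': array([ 3.96920799e-02, -4.89879692e+01, -3.44462192e+01,  1.01034815e-02,
        6.99569173e-01, -1.73105864e-04]), 'eef_pos': array([484.67533174,   1.16030802, 141.04104573]), 'eef_rot': array([-3.14117468, -0.00511975, -0.15245491]), 'wrist_force': array([ 0.60319814, -0.208895  , -1.26816676]), 'moment': array([-0.05415317,  0.02174755, -0.02543686]), 'finger_force': 11.916339138988405, 'finger_gap': 55.080932300020734}
```

View pics/a2.png

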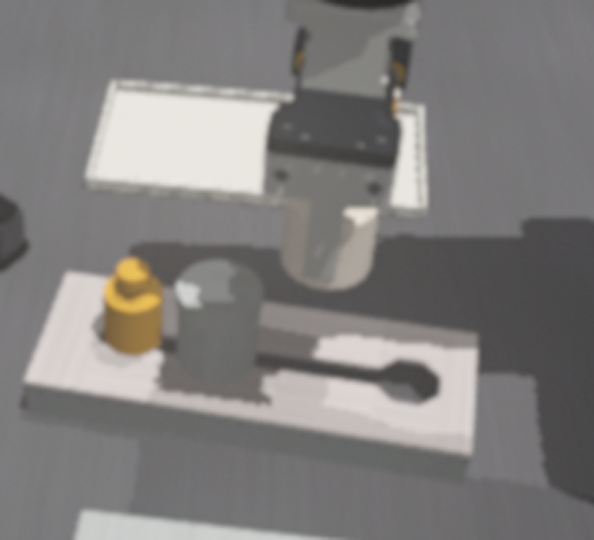

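The roll hangs upright between the fingers (crop 330,240). The tin and the weight haven't moved.

>>> jog_arm(
  series=[
    [0.09,-0.15,0,0,0,0,1],
    [0.09,-0.4,0,0,0,0,1],
    [0.09,-0.7,0,0,0,0,1],
    [0.09,-0.95,0,0,0,0,1],
  ],
)

```text
clock: 9.17
eef_pos: [493.4, -114.2, 136.4]
eef_rot: [-3.141, 0.003, -0.152]
wrist_force: [0.5, 0.8, -1.5]
finger_gap: 54.6
finger_force: 11.9
```

>>> jog_arm(
  series=[
    [0.09,-0.25,0,0,0,0,1],
    [0.09,-0.5,0,0,0,0,1],
    [0.09,-0.75,0,0,0,0,1],
    [0.09,-0.95,0,0,0,0,1],
  ],
)

```text
clock: 9.5
eef_pos: [504.1, -228.5, 136.2]
eef_rot: [-3.141, 0.003, -0.153]
wrist_force: [0.7, 0.2, -0.9]
finger_gap: 55.4
finger_force: 11.9
```

>>> jog_arm(
  series=[
    [0.09,-0.2,0,0,0,0,1],
    [0.09,-0.32,0,0,0,0,1],
    [0.09,-0.375,0,0,0,0,1],
    [0.09,-0.375,-0.2,0,0,0,1],
    [0.09,-0.375,-0.5,0,0,0,1],
    [0.09,-0.375,-0.75,0,0,0,1],
    [0.09,-0.375,-0.85,0,0,0,1],
    [0.09,-0.375,-0.85,0,0,0,1],
  ],
)

```text
clock: 10.17
eef_pos: [514.3, -270.2, 33.3]
eef_rot: [-3.139, 0.006, -0.152]
wrist_force: [-0.4, 0.8, -1.3]
finger_gap: 55.1
finger_force: 11.9
```

>>> jog_arm(
  series=[
    [0,0,-0.05,0,0,0,1],
    [0,0,-0.08,0,0,0,1],
    [0,0,-0.1,0,0,0,1],
    [0,0,-0.115,0,0,0,1],
    [0,0,-0.12,0,0,0,1],
    [0,0,-0.12,0,0,0,1],
  ],
)

```text
clock: 10.67
eef_pos: [516.2, -271.9, 22.6]
eef_rot: [3.141, -0.001, -0.153]
wrist_force: [-0.9, 0.4, -1.8]
finger_gap: 55.3
finger_force: 11.9
```

>>> jog_arm(
  series=[
    [0,0,-0.005,0,0,0,1],
    [0,0,-0.01,0,0,0,1],
    [0,0,-0.01,0,0,0,1],
    [0,0,-0.01,0,0,0,1],
  ],
)

```text
clock: 11.0
eef_pos: [516.4, -272.0, 22.3]
eef_rot: [3.141, -0.001, -0.152]
wrist_force: [-4.1, 3.2, 10.8]
finger_gap: 54.9
finger_force: 11.9
```

>>> jog_arm(
  series=[
    [0,0,0.01,0,0,0,0.42],
    [0,0,0.01,0,0,0,0.35],
    [0,0,0.01,0,0,0,0.25],
    [0,0,0.1,0,0,0,0.25],
    [0,0,0.4,0,0,0,0.25],
    [0,0,0.7,0,0,0,0.2],
    [0,0,0.98,0,0,0,0],
    [0,0,0.98,0,0,0,0],
  ],
)

```text
clock: 11.67
eef_pos: [518.2, -273.1, 146.2]
eef_rot: [3.138, -0.01, -0.152]
wrist_force: [1.1, 0.6, 1.1]
finger_gap: 85.0
finger_force: 0.0
```

>>> jog_arm(
  series=[
    [0.09,0.3,0,0,0,0,0],
    [0.09,0.6,0,0,0,0,0],
    [0.09,0.9,0,0,0,0,0],
    [0.09,0.9,0,0,0,0,0],
  ],
)

```text
clock: 12.0
eef_pos: [526.7, -159.1, 139.1]
eef_rot: [-3.141, -0.0, -0.149]
wrist_force: [0.4, -1.9, 0.2]
finger_gap: 94.0
finger_force: 0.0
```

>>> jog_arm(
  series=[
    [0.09,0.3,0,0,0,0,0],
    [0.09,0.6,0,0,0,0,0],
    [0.09,0.9,0,0,0,0,0],
    [0.09,0.9,0,0,0,0,0],
  ],
)

```text
clock: 12.33
eef_pos: [537.5, -51.2, 139.0]
eef_rot: [-3.141, -0.0, -0.149]
wrist_force: [-1.0, -0.2, 1.1]
finger_gap: 94.1
finger_force: 0.0
```

>>> jog_arm(
  series=[
    [0.08,0.3,0,0,0,0,0],
    [0.08,0.45,0,0,0,0,0],
    [0.08,0.45,0,0,0,0,0],
    [0.08,0.45,0,0,0,0,0],
    [0.08,0.45,0,0,0,0,0],
  ],
)

```text
clock: 12.75
eef_pos: [547.1, -2.7, 138.7]
eef_rot: [3.141, -0.0, -0.153]
wrist_force: [0.1, -0.8, 0.5]
finger_gap: 94.1
finger_force: 0.0
```

Run:
```python
from h import *
c=cam('top');s=cam('side')
cv2.imwrite('pics/a3.png',cv2.resize(np.hstack([c['frame'][190:400,420:550],s['frame'][130:340,260:460]]),None,fx=2.3,fy=2.3,interpolation=2)[:,:,::-1])
```

```text
(no output)
```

View pics/a3.png

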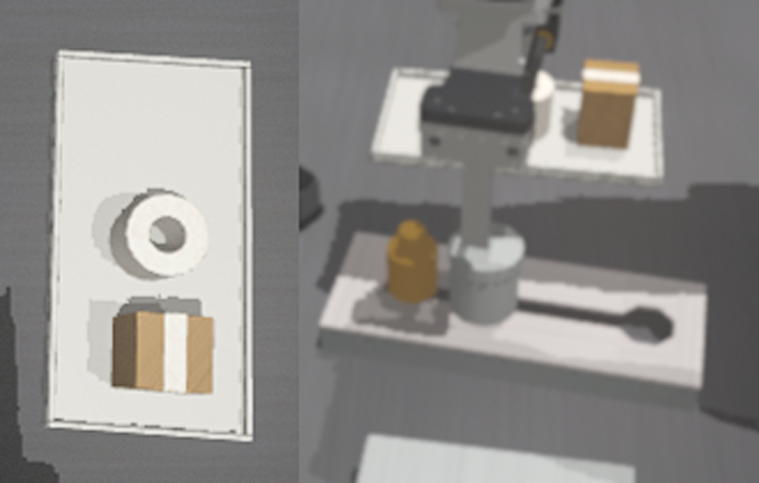

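The roll (crop 167,235) and the carton (165,350) stand upright in the tray. The gripper is centred over the tin.

>>> jog_arm(
  series=[
    [0,0,-0.3,0,0,0,0],
    [0,0,-0.6,0,0,0,0],
    [0,0,-0.73,0,0,0,0.1],
    [0,0,-0.73,0,0,0,0.2],
    [0,0,-0.73,0,0,0,0.3],
  ],
  grip_force=15,
)

```text
clock: 13.27
eef_pos: [547.1, -2.5, 50.9]
eef_rot: [3.141, 0.001, -0.153]
wrist_force: [0.9, -0.7, 0.3]
finger_gap: 77.6
finger_force: 0.0
```

>>> jog_arm(
  series=[
    [0,0,0,0,0,0,0.35],
    [0,0,0,0,0,0,0.4],
    [0,0,0,0,0,0,0.45],
    [0,0,0,0,0,0,0.6],
    [0,0,0,0,0,0,0.8],
    [0,0,0,0,0,0,1],
    [0,0,0,0,0,0,1],
  ],
)

```text
clock: 13.85
eef_pos: [547.7, -1.9, 52.0]
eef_rot: [-3.142, -0.002, -0.153]
wrist_force: [-0.6, -0.8, 7.2]
finger_gap: 52.9
finger_force: 15.0
```

>>> jog_arm(
  series=[
    [0,0,0.1,0,0,0,1],
    [0,0,0.4,0,0,0,1],
    [0,0,0.7,0,0,0,1],
    [0,0,0.73,0,0,0,1],
    [0,0,0.73,0,0,0,1],
  ],
)

```text
clock: 14.27
eef_pos: [548.1, -1.8, 141.3]
eef_rot: [-3.141, -0.005, -0.152]
wrist_force: [-1.2, 0.4, -1.7]
finger_gap: 52.6
finger_force: 15.0
```

>>> jog_arm(
  series=[
    [0.13,-0.15,0,0,0,0,1],
    [0.13,-0.4,0,0,0,0,1],
    [0.13,-0.7,0,0,0,0,1],
    [0.13,-0.95,0,0,0,0,1],
  ],
)

```text
clock: 14.6
eef_pos: [562.0, -117.2, 137.1]
eef_rot: [-3.141, 0.002, -0.152]
wrist_force: [0.6, 0.1, -1.1]
finger_gap: 52.9
finger_force: 15.0
```

>>> jog_arm(
  series=[
    [0.14,-0.25,0,0,0,0,1],
    [0.14,-0.5,0,0,0,0,1],
    [0.14,-0.75,0,0,0,0,1],
    [0.14,-0.95,0,0,0,0,1],
  ],
)

```text
clock: 14.93
eef_pos: [578.7, -231.6, 136.8]
eef_rot: [-3.141, 0.002, -0.153]
wrist_force: [0.1, 0.2, -1.6]
finger_gap: 52.8
finger_force: 15.0
```

>>> jog_arm(
  series=[
    [0.13,-0.2,0,0,0,0,1],
    [0.13,-0.35,0,0,0,0,1],
    [0.13,-0.4,0,0,0,0,1],
    [0.13,-0.4,-0.2,0,0,0,1],
    [0.13,-0.4,-0.5,0,0,0,1],
    [0.13,-0.4,-0.75,0,0,0,1],
    [0.13,-0.4,-0.85,0,0,0,1],
    [0.13,-0.4,-0.85,0,0,0,1],
  ],
)

```text
clock: 15.6
eef_pos: [593.4, -276.3, 32.8]
eef_rot: [-3.139, 0.006, -0.152]
wrist_force: [-0.5, 0.1, -2.1]
finger_gap: 52.7
finger_force: 15.0
```

>>> jog_arm(
  series=[
    [0,0,-0.03,0,0,0,1],
    [0,0,-0.06,0,0,0,1],
    [0,0,-0.075,0,0,0,1],
    [0,0,-0.085,0,0,0,1],
    [0,0,-0.09,0,0,0,1],
    [0,0,-0.09,0,0,0,1],
  ],
)

```text
clock: 16.1
eef_pos: [595.3, -277.9, 26.1]
eef_rot: [3.141, -0.001, -0.153]
wrist_force: [-0.2, -0.2, -0.6]
finger_gap: 52.7
finger_force: 15.0
```

>>> jog_arm(
  series=[
    [0,0,0,0,0,0,0.42],
    [0,0,0,0,0,0,0.35],
    [0,0,0,0,0,0,0.25],
    [0,0,0.1,0,0,0,0.25],
    [0,0,0.4,0,0,0,0.25],
    [0,0,0.7,0,0,0,0.2],
    [0,0,0.94,0,0,0,0],
    [0,0,0.94,0,0,0,0],
  ],
)

```text
clock: 16.77
eef_pos: [597.3, -278.9, 146.6]
eef_rot: [3.138, -0.01, -0.152]
wrist_force: [0.6, 0.4, 0.3]
finger_gap: 85.4
finger_force: 0.0
```

Run:
```python
from h import *
c=cam('top');s=cam('side');print(proj(c,[[603,-16,91],[420,14,30]]))
cv2.imwrite('pics/a4.png',np.hstack([cv2.resize(c['frame'][195:390,265:375],None,fx=3,fy=3,interpolation=2),cv2.resize(s['frame'][145:340,260:410],None,fx=3,fy=3,interpolation=2)])[:,:,::-1])
```

```text
[[328.19553079 231.78597376]
 [309.51318338 353.44934982]]
```

View pics/a4.png

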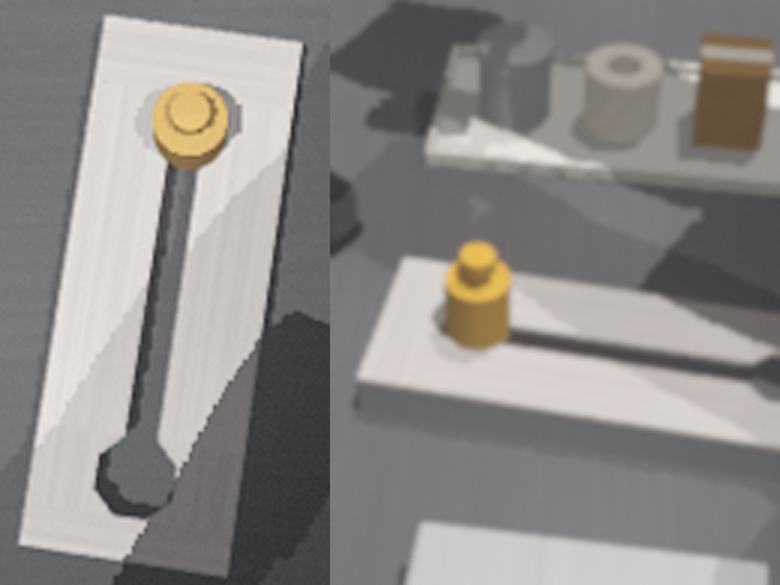

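All three items are upright in the tray. The slot centre is at crop (179,180) to (144,430) and the hole at (135,479). Next I compute the slot line and the slide vector.

Run:
```python
from h import *
c=cam('top')
T=lambda x,y:((x+.5)/3-.5+265,(y+.5)/3-.5+195)
P=ray(c,[T(179,180),T(144,430),T(135,479)],30)
k=ray(c,[T(191,110)],91);print(P.round(1),k.round(1))
d=P[0]-P[1];print(np.degrees(np.arctan2(d[1],d[0])),np.hypot(*d[:2]))
a=np.radians(-8.7)
for z,X in(('p0',P[0]),('p1',P[1]),('hole',P[2]),('knob',k[0])):
    r=X[:2]-[520.4,-1.5];print(z,np.cos(a)*r[0]+np.sin(a)*r[1],-np.sin(a)*r[0]+np.cos(a)*r[1])
```

```text
[[578.5  -9.7  30. ]
 [444.1   9.1  30. ]
 [418.6  13.8  30. ]] [[603.7 -16.2  91. ]]
-7.966572742147028 135.71511517125072
p0 58.68029361325626 0.6368785238049384
p1 -77.02370267597968 -1.100325286025905
hole -102.90701477849288 -0.31591675126607477
knob 84.57686425487209 -1.942764736079079
```

>>> jog_arm(
  series=[
    [0.07,0.3,0,0,0,0,0],
    [0.07,0.6,0,0,0,0,0],
    [0.07,0.9,0,0,0,0,0],
    [0.07,0.9,0,0,0,0,0],
  ],
  grip_force=30,
)

```text
clock: 17.25
eef_pos: [603.1, -164.3, 137.0]
eef_rot: [-3.14, 0.003, -0.148]
wrist_force: [-0.4, -0.5, -0.4]
finger_gap: 94.0
finger_force: 0.0
```

>>> jog_arm(
  series=[
    [0,0.3,0,0,0,0,0],
    [0,0.6,0,0,0,0,0],
    [0,0.9,0,0,0,0,0],
    [0,0.9,0,0,0,0,0],
  ],
)

```text
clock: 17.58
eef_pos: [602.9, -56.7, 137.2]
eef_rot: [-3.141, 0.003, -0.148]
wrist_force: [-0.9, -0.1, 0.1]
finger_gap: 94.0
finger_force: 0.0
```

>>> jog_arm(
  series=[
    [0,0.3,0,0,0,0,0],
    [0,0.39,0,0,0,0,0],
    [0,0.39,0,0,0,0,0],
    [0,0.39,-0.3,0,0,0,0],
    [0,0.39,-0.55,0,0,0,0],
    [0,0.39,-0.75,0,0,0,0.1],
    [0,0.39,-0.78,0,0,0,0.2],
    [0,0.39,-0.78,0,0,0,0.3],
  ],
)

```text
clock: 18.25
eef_pos: [602.7, -16.0, 43.4]
eef_rot: [3.141, 0.003, -0.153]
wrist_force: [-0.2, -0.4, 1.0]
finger_gap: 76.9
finger_force: 0.0
```

>>> jog_arm(
  series=[
    [0,0,0,0,0,0,0.4],
    [0,0,0,0,0,0,0.45],
    [0,0,0,0,0,0,0.5],
    [0,0,0,0,0,0,0.55],
    [0,0,0,0,0,0,0.6],
    [0,0,0,0,0,0,0.8],
    [0,0,0,0,0,0,1],
    [0,0,0,0,0,0,1],
  ],
)

```text
clock: 18.92
eef_pos: [603.8, -15.1, 45.4]
eef_rot: [3.142, -0.001, -0.153]
wrist_force: [-1.4, -1.4, 5.2]
finger_gap: 38.3
finger_force: 30.0
```

>>> jog_arm(
  series=[
    [0,0,0,0,0,0,1],
    [0,0,0,0,0,0,1],
  ],
)

```text
clock: 19.08
eef_pos: [603.7, -15.1, 45.4]
eef_rot: [3.142, -0.001, -0.152]
wrist_force: [-2.3, -0.4, 6.1]
finger_gap: 38.7
finger_force: 30.0
```

>>> jog_arm(
  series=[
    [0,0,0.01,0,0,0,1],
    [0,0,0.022,0,0,0,1],
    [0,0,0.022,0,0,0,1],
    [0,0,0.022,0,0,0,1],
    [0,0,0.022,0,0,0,1],
    [0,0,0.022,0,0,0,1],
  ],
)

```text
clock: 19.58
eef_pos: [603.4, -15.0, 47.2]
eef_rot: [3.142, 0.0, -0.153]
wrist_force: [0.8, 0.2, -4.4]
finger_gap: 38.7
finger_force: 30.0
```

>>> jog_arm(
  series=[
    [-0.03,0.005,0,0,0,0,1],
    [-0.1,0.016,0,0,0,0,1],
    [-0.18,0.028,0,0,0,0,1],
    [-0.26,0.041,0,0,0,0,1],
    [-0.34,0.054,0,0,0,0,1],
    [-0.42,0.066,0,0,0,0,1],
    [-0.47,0.074,0,0,0,0,1],
    [-0.5,0.079,0,0,0,0,1],
  ],
)

```text
clock: 20.25
eef_pos: [542.9, -5.4, 47.6]
eef_rot: [3.142, 0.0, -0.152]
wrist_force: [0.1, -1.1, -3.6]
finger_gap: 38.1
finger_force: 30.0
```

>>> jog_arm(
  series=[
    [-0.03,0.005,0,0,0,0,1],
    [-0.1,0.016,0,0,0,0,1],
    [-0.18,0.029,0,0,0,0,1],
    [-0.26,0.041,0,0,0,0,1],
    [-0.34,0.054,0,0,0,0,1],
    [-0.42,0.067,0,0,0,0,1],
    [-0.49,0.078,0,0,0,0,1],
    [-0.52,0.083,0,0,0,0,1],
  ],
)

```text
clock: 20.92
eef_pos: [480.1, 4.6, 47.5]
eef_rot: [3.142, 0.0, -0.153]
wrist_force: [-0.1, -0.9, -4.1]
finger_gap: 39.1
finger_force: 30.0
```

>>> jog_arm(
  series=[
    [-0.03,0.005,0,0,0,0,1],
    [-0.11,0.017,0,0,0,0,1],
    [-0.2,0.032,0,0,0,0,1],
    [-0.3,0.048,0,0,0,0,1],
    [-0.4,0.064,0,0,0,0,1],
    [-0.48,0.076,0,0,0,0,1],
    [-0.515,0.082,0,0,0,0,1],
    [-0.515,0.082,0,0,0,0,1],
  ],
)

```text
clock: 21.58
eef_pos: [419.0, 14.4, 47.6]
eef_rot: [-3.142, -0.0, -0.152]
wrist_force: [-0.1, -0.1, -4.4]
finger_gap: 38.7
finger_force: 30.0
```

Run:
```python
from h import *
c=cam('top');s=cam('side');t=manip.read_state();print(t['eef_pos'],t['wrist_force'])
cv2.imwrite('pics/a5.png',cv2.resize(s['frame'][200:320,260:460],None,fx=3.5,fy=3.5,interpolation=2)[:,:,::-1])
```

```text
[419.95293706  14.21750961  47.73152612] [ 0.43448325 -0.01802745 -4.2348203 ]
```

View pics/a5.png

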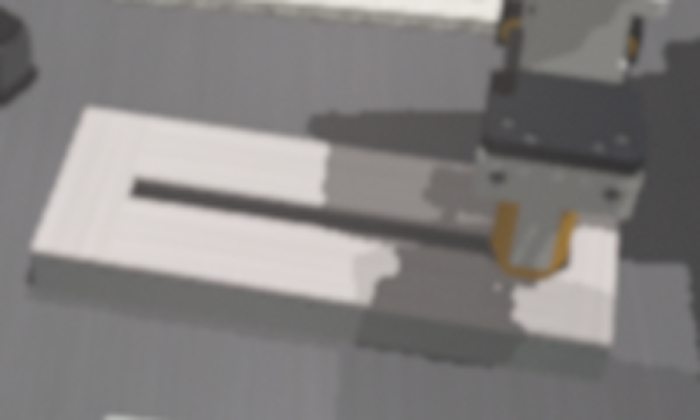

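The weight sits over the hole (crop 532,265). Next a slow lift with the force checked.

>>> jog_arm(
  series=[
    [0,0,0.01,0,0,0,1],
    [0,0,0.02,0,0,0,1],
    [0,0,0.03,0,0,0,1],
    [0,0,0.04,0,0,0,1],
    [0,0,0.05,0,0,0,1],
    [0,0,0.05,0,0,0,1],
  ],
)

```text
clock: 22.18
eef_pos: [419.5, 14.3, 53.7]
eef_rot: [-3.142, -0.0, -0.153]
wrist_force: [-0.3, -0.3, -4.7]
finger_gap: 38.8
finger_force: 30.0
```

>>> jog_arm(
  series=[
    [0,0,0.04,0,0,0,1],
    [0,0,0.15,0,0,0,1],
    [0,0,0.35,0,0,0,1],
    [0,0,0.55,0,0,0,1],
    [0,0,0.67,0,0,0,1],
    [0,0,0.7,0,0,0,1],
    [0,0,0.7,0,0,0,1],
  ],
)

```text
clock: 22.77
eef_pos: [419.7, 14.3, 138.2]
eef_rot: [-3.141, -0.002, -0.153]
wrist_force: [-0.1, -0.2, -4.0]
finger_gap: 38.4
finger_force: 30.0
```

>>> jog_arm(
  series=[
    [0.03,0.06,0,0,0,0,1],
    [0.1,0.2,0,0,0,0,1],
    [0.18,0.36,0,0,0,0,1],
    [0.26,0.52,0,0,0,0,1],
    [0.34,0.68,0,0,0,0,1],
    [0.42,0.84,0,0,0,0,1],
    [0.5,0.98,0,0,0,0,1],
  ],
)

```text
clock: 23.35
eef_pos: [479.2, 133.5, 135.8]
eef_rot: [3.141, 0.002, -0.152]
wrist_force: [0.3, 0.5, -4.8]
finger_gap: 38.6
finger_force: 30.0
```

>>> jog_arm(
  series=[
    [0.08,0.16,0,0,0,0,1],
    [0.16,0.32,0,0,0,0,1],
    [0.25,0.49,0,0,0,0,1],
    [0.33,0.65,0,0,0,0,1],
    [0.41,0.81,0,0,0,0,1],
    [0.47,0.93,0,0,0,0,1],
    [0.5,0.98,0,0,0,0,1],
    [0.5,0.98,0,0,0,0,1],
  ],
)

```text
clock: 24.02
eef_pos: [539.0, 250.6, 135.7]
eef_rot: [3.141, 0.002, -0.151]
wrist_force: [-0.0, -0.3, -4.9]
finger_gap: 38.4
finger_force: 30.0
```

>>> jog_arm(
  series=[
    [0,0,-0.05,0,0,0,1],
    [0,0,-0.15,0,0,0,1],
    [0,0,-0.25,0,0,0,1],
    [0,0,-0.33,0,0,0,1],
    [0,0,-0.38,0,0,0,1],
    [0,0,-0.4,0,0,0,1],
    [0,0,-0.4,0,0,0,1],
    [0,0,-0.4,0,0,0,1],
  ],
)

```text
clock: 24.68
eef_pos: [539.5, 249.5, 89.7]
eef_rot: [-3.141, -0.0, -0.153]
wrist_force: [0.1, -0.7, -4.6]
finger_gap: 38.4
finger_force: 30.0
```

Run:
```python
from h import *
c=cam('top');s=cam('side');t=manip.read_state();print(t['eef_pos'],t['wrist_force'],t['joints'])
cv2.imwrite('pics/a6.png',cv2.resize(s['frame'][260:470,240:450],None,fx=2.6,fy=2.6,interpolation=2)[:,:,::-1])
```

```text
[539.60152278 249.55123474  90.05643999] [-0.15022487  0.23193007 -4.81726855] [3.71572932e-01 5.20694310e-01 1.51317635e+00 8.06321301e-06
 1.10676147e+00 2.09499121e+00]
```

View pics/a6.png

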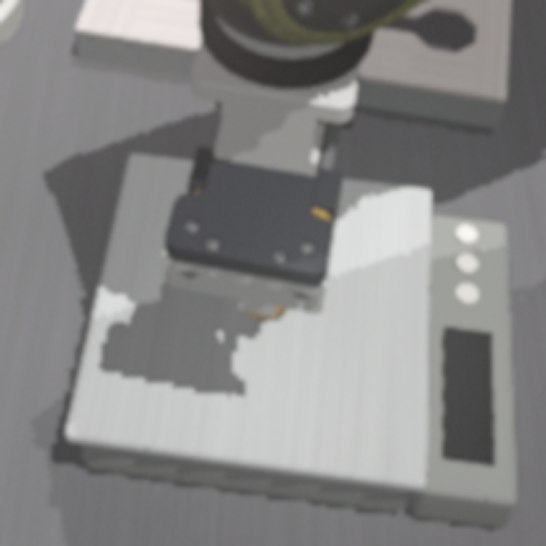

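The gripper hides the weight, but it is just above the pan centre and the force matches its weight. Next a slow set-down.

>>> jog_arm(
  series=[
    [0,0,-0.01,0,0,0,1],
    [0,0,-0.02,0,0,0,1],
    [0,0,-0.03,0,0,0,1],
    [0,0,-0.038,0,0,0,1],
    [0,0,-0.042,0,0,0,1],
    [0,0,-0.046,0,0,0,1],
    [0,0,-0.046,0,0,0,1],
    [0,0,-0.046,0,0,0,1],
  ],
)

```text
clock: 25.45
eef_pos: [539.3, 249.5, 84.0]
eef_rot: [-3.142, 0.0, -0.153]
wrist_force: [-0.3, -0.5, -4.9]
finger_gap: 38.7
finger_force: 30.0
```

>>> jog_arm(
  series=[
    [0,0,-0.003,0,0,0,1],
    [0,0,-0.006,0,0,0,1],
    [0,0,-0.006,0,0,0,1],
    [0,0,-0.006,0,0,0,1],
  ],
)

```text
clock: 25.78
eef_pos: [539.4, 249.5, 83.4]
eef_rot: [-3.141, -0.0, -0.153]
wrist_force: [-0.1, -0.0, -2.2]
finger_gap: 38.3
finger_force: 30.0
```

>>> jog_arm(
  series=[
    [0,0,-0.003,0,0,0,1],
    [0,0,-0.003,0,0,0,1],
    [0,0,-0.003,0,0,0,0.57],
    [0,0,-0.003,0,0,0,0.5],
    [0,0,-0.003,0,0,0,0.4],
    [0,0,-0.003,0,0,0,0.3],
    [0,0,-0.003,0,0,0,0.3],
  ],
)

```text
clock: 26.37
eef_pos: [539.4, 249.5, 82.9]
eef_rot: [-3.142, -0.0, -0.153]
wrist_force: [0.5, 0.6, -0.4]
finger_gap: 63.4
finger_force: 0.0
```

>>> jog_arm(
  series=[
    [0,0,0.04,0,0,0,0.3],
    [0,0,0.15,0,0,0,0.3],
    [0,0,0.35,0,0,0,0.2],
    [0,0,0.55,0,0,0,0.1],
    [0,0,0.75,0,0,0,0],
    [0,0,0.75,0,0,0,0],
  ],
)

```text
clock: 26.87
eef_pos: [540.9, 250.1, 178.3]
eef_rot: [-3.138, -0.006, -0.153]
wrist_force: [0.4, 0.4, 0.1]
finger_gap: 88.8
finger_force: 0.0
```

>>> jog_arm(
  series=[
    [0.09,-0.3,0,0,0,0,0],
    [0.09,-0.6,0,0,0,0,0],
    [0.09,-0.88,0,0,0,0,0],
    [0.09,-0.88,0,0,0,0,0],
  ],
  grip_force=15,
)

```text
clock: 27.2
eef_pos: [550.2, 139.4, 172.8]
eef_rot: [3.141, 0.0, -0.156]
wrist_force: [0.3, 0.3, 0.2]
finger_gap: 93.8
finger_force: 0.0
```

>>> jog_arm(
  series=[
    [0.09,-0.3,0,0,0,0,0],
    [0.09,-0.6,0,0,0,0,0],
    [0.09,-0.88,0,0,0,0,0],
    [0.09,-0.88,0,0,0,0,0],
  ],
)

```text
clock: 27.53
eef_pos: [560.9, 34.0, 172.7]
eef_rot: [3.141, 0.0, -0.156]
wrist_force: [0.3, 0.6, -0.4]
finger_gap: 93.8
finger_force: 0.0
```

>>> jog_arm(
  series=[
    [0.09,-0.3,0,0,0,0,0],
    [0.09,-0.6,0,0,0,0,0],
    [0.09,-0.88,0,0,0,0,0],
    [0.09,-0.88,0,0,0,0,0],
  ],
)

```text
clock: 27.87
eef_pos: [571.7, -71.4, 172.6]
eef_rot: [3.141, 0.0, -0.156]
wrist_force: [0.1, 0.0, 0.0]
finger_gap: 94.0
finger_force: 0.0
```

>>> jog_arm(
  series=[
    [0.09,-0.3,0,0,0,0,0],
    [0.09,-0.6,0,0,0,0,0],
    [0.09,-0.88,0,0,0,0,0],
    [0.09,-0.88,0,0,0,0,0],
  ],
)

```text
clock: 28.2
eef_pos: [582.4, -176.9, 172.5]
eef_rot: [3.141, 0.0, -0.156]
wrist_force: [-0.5, -0.2, -0.4]
finger_gap: 94.2
finger_force: 0.0
```

>>> jog_arm(
  series=[
    [0.105,-0.3,0,0,0,0,0],
    [0.105,-0.6,0,0,0,0,0],
    [0.105,-0.8,0,0,0,0,0],
    [0.105,-0.874,0,0,0,0,0],
    [0.105,-0.874,-0.287,0,0,0,0],
    [0.105,-0.874,-0.287,0,0,0,0],
    [0.105,-0.874,-0.287,0,0,0,0],
    [0.105,-0.874,-0.287,0,0,0,0],
  ],
)

```text
clock: 28.87
eef_pos: [595.7, -276.7, 139.7]
eef_rot: [3.142, -0.001, -0.151]
wrist_force: [0.2, -0.4, 1.0]
finger_gap: 94.0
finger_force: 0.0
```

Run:
```python
from h import *
c=cam('top');s=cam('side');t=manip.read_state();print(t['eef_pos'],t['eef_rot'])
print('expected px of foot/knob on pan', proj(c,[[539.5,249.3,55],[539.5,249.3,129]]))
cv2.imwrite('pics/a7.png',np.hstack([c['frame'][200:400,80:400],s['frame'][290:490,250:450],s['frame'][130:320,255:455]]) [:,:,::-1] if 0 else cv2.resize(np.hstack([c['frame'][210:390,90:250],s['frame'][140:320,260:440]]),None,fx=2.3,fy=2.3,interpolation=2)[:,:,::-1])
```

```text
[ 595.87937097 -277.17895453  140.22387677] [ 3.14095467e+00 -1.98004244e-03 -1.51615480e-01]
expected px of foot/knob on pan [[160.831822   276.50980812]
 [145.64724634 269.37255012]]
```

View pics/a7.png

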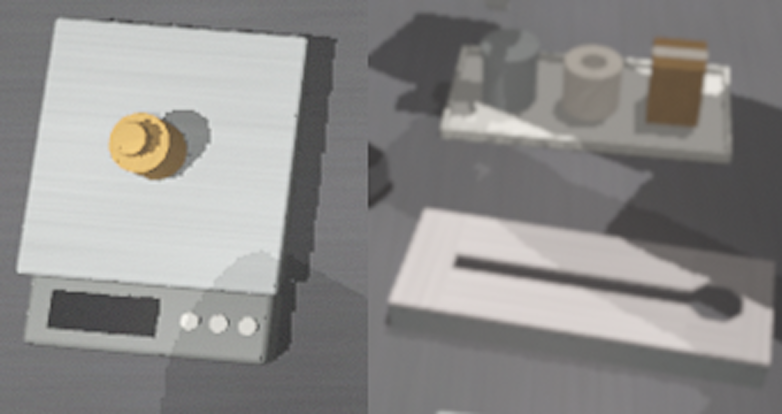

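The weight stands upright on the pan centre: knob at about (146,270), where (145.6,269.4) was expected. Now the tin goes back.

>>> jog_arm(
  series=[
    [0,0,-0.3,0,0,0,0.1],
    [0,0,-0.6,0,0,0,0.2],
    [0,0,-0.85,0,0,0,0.25],
    [0,0,-0.94,0,0,0,0.25],
    [0,0,-0.94,0,0,0,0.25],
    [0,0,-0.94,0,0,0,0.3],
  ],
)

```text
clock: 29.47
eef_pos: [596.0, -278.0, 27.4]
eef_rot: [3.141, -0.002, -0.152]
wrist_force: [0.2, 0.7, 1.1]
finger_gap: 67.3
finger_force: 0.0
```

>>> jog_arm(
  series=[
    [0,0,0,0,0,0,0.35],
    [0,0,0,0,0,0,0.4],
    [0,0,0,0,0,0,0.45],
    [0,0,0,0,0,0,0.6],
    [0,0,0,0,0,0,0.8],
    [0,0,0,0,0,0,1],
    [0,0,0,0,0,0,1],
  ],
)

```text
clock: 30.05
eef_pos: [595.8, -278.2, 27.4]
eef_rot: [3.141, -0.002, -0.153]
wrist_force: [-1.4, 0.6, 7.1]
finger_gap: 53.0
finger_force: 15.0
```

>>> jog_arm(
  series=[
    [0,0,0.1,0,0,0,1],
    [0,0,0.4,0,0,0,1],
    [0,0,0.7,0,0,0,1],
    [0,0,0.94,0,0,0,1],
    [0,0,0.94,0,0,0,1],
  ],
)

```text
clock: 30.47
eef_pos: [597.2, -278.9, 146.5]
eef_rot: [3.138, -0.01, -0.153]
wrist_force: [1.5, -0.4, -1.0]
finger_gap: 52.7
finger_force: 15.0
```

>>> jog_arm(
  series=[
    [-0.13,0.15,0,0,0,0,1],
    [-0.13,0.4,0,0,0,0,1],
    [-0.13,0.7,0,0,0,0,1],
    [-0.13,0.95,0,0,0,0,1],
  ],
)

```text
clock: 30.8
eef_pos: [578.9, -162.2, 138.7]
eef_rot: [-3.141, 0.0, -0.153]
wrist_force: [0.5, 0.5, -1.5]
finger_gap: 52.8
finger_force: 15.0
```

>>> jog_arm(
  series=[
    [-0.14,0.25,0,0,0,0,1],
    [-0.14,0.5,0,0,0,0,1],
    [-0.14,0.75,0,0,0,0,1],
    [-0.14,0.95,0,0,0,0,1],
  ],
)

```text
clock: 31.13
eef_pos: [562.2, -47.8, 138.9]
eef_rot: [-3.141, -0.0, -0.152]
wrist_force: [1.2, 0.7, -0.7]
finger_gap: 52.7
finger_force: 15.0
```

>>> jog_arm(
  series=[
    [-0.13,0.2,0,0,0,0,1],
    [-0.13,0.35,0,0,0,0,1],
    [-0.13,0.4,0,0,0,0,1],
    [-0.13,0.4,-0.2,0,0,0,1],
    [-0.13,0.4,-0.45,0,0,0,1],
    [-0.13,0.4,-0.6,0,0,0,1],
    [-0.13,0.4,-0.65,0,0,0,1],
    [-0.13,0.4,-0.65,0,0,0,1],
  ],
)

```text
clock: 31.8
eef_pos: [546.6, -2.2, 59.4]
eef_rot: [3.141, 0.002, -0.153]
wrist_force: [-0.3, -0.8, -0.9]
finger_gap: 53.0
finger_force: 15.0
```

>>> jog_arm(
  series=[
    [0,0,-0.02,0,0,0,1],
    [0,0,-0.04,0,0,0,1],
    [0,0,-0.055,0,0,0,1],
    [0,0,-0.065,0,0,0,1],
    [0,0,-0.07,0,0,0,1],
    [0,0,-0.07,0,0,0,1],
    [0,0,-0.07,0,0,0,1],
  ],
)

```text
clock: 32.38
eef_pos: [547.6, -1.9, 53.3]
eef_rot: [-3.142, -0.001, -0.153]
wrist_force: [-3.3, 0.2, 8.4]
finger_gap: 53.0
finger_force: 15.0
```

>>> jog_arm(
  series=[
    [0,0,0.01,0,0,0,1],
    [0,0,0.01,0,0,0,0.42],
    [0,0,0.01,0,0,0,0.35],
    [0,0,0.01,0,0,0,0.25],
    [0,0,0.1,0,0,0,0.25],
    [0,0,0.4,0,0,0,0.2],
    [0,0,0.72,0,0,0,0.1],
    [0,0,0.72,0,0,0,0],
  ],
)

```text
clock: 33.05
eef_pos: [549.9, -1.9, 146.2]
eef_rot: [-3.141, -0.01, -0.152]
wrist_force: [1.3, -0.2, 0.4]
finger_gap: 85.4
finger_force: 0.0
```

>>> jog_arm(
  series=[
    [-0.09,-0.3,0,0,0,0,0],
    [-0.09,-0.6,0,0,0,0,0],
    [-0.09,-0.9,0,0,0,0,0],
    [-0.09,-0.9,0,0,0,0,0],
  ],
  grip_force=12,
)

```text
clock: 33.38
eef_pos: [536.2, -114.6, 139.3]
eef_rot: [3.141, -0.001, -0.156]
wrist_force: [-0.1, -0.6, -0.2]
finger_gap: 93.9
finger_force: 0.0
```

>>> jog_arm(
  series=[
    [-0.09,-0.3,0,0,0,0,0],
    [-0.09,-0.6,0,0,0,0,0],
    [-0.09,-0.9,0,0,0,0,0],
    [-0.09,-0.9,0,0,0,0,0],
  ],
)

```text
clock: 33.72
eef_pos: [525.2, -222.6, 139.1]
eef_rot: [3.14, -0.001, -0.156]
wrist_force: [-0.6, 0.1, -0.6]
finger_gap: 94.1
finger_force: 0.0
```

>>> jog_arm(
  series=[
    [-0.08,-0.3,0,0,0,0,0],
    [-0.08,-0.45,0,0,0,0,0],
    [-0.08,-0.45,0,0,0,0,0.1],
    [-0.08,-0.45,-0.3,0,0,0,0.2],
    [-0.08,-0.45,-0.6,0,0,0,0.25],
    [-0.08,-0.45,-0.85,0,0,0,0.25],
    [-0.08,-0.45,-0.97,0,0,0,0.25],
    [-0.08,-0.45,-0.97,0,0,0,0.25],
  ],
)

```text
clock: 34.38
eef_pos: [514.6, -269.9, 19.0]
eef_rot: [-3.139, 0.005, -0.152]
wrist_force: [-0.0, 0.9, 0.7]
finger_gap: 70.6
finger_force: 0.0
```

>>> jog_arm(
  series=[
    [0,0,0,0,0,0,0.3],
    [0,0,0,0,0,0,0.35],
    [0,0,0,0,0,0,0.4],
    [0,0,0,0,0,0,0.5],
    [0,0,0,0,0,0,0.7],
    [0,0,0,0,0,0,1],
    [0,0,0,0,0,0,1],
  ],
)

```text
clock: 34.97
eef_pos: [516.7, -272.0, 23.7]
eef_rot: [3.141, -0.002, -0.153]
wrist_force: [-0.7, 2.3, 7.3]
finger_gap: 54.7
finger_force: 11.9
```

>>> jog_arm(
  series=[
    [0,0,0.1,0,0,0,1],
    [0,0,0.4,0,0,0,1],
    [0,0,0.7,0,0,0,1],
    [0,0,0.97,0,0,0,1],
    [0,0,0.97,0,0,0,1],
  ],
)

```text
clock: 35.38
eef_pos: [518.1, -273.1, 146.4]
eef_rot: [3.138, -0.01, -0.153]
wrist_force: [1.1, -0.1, -1.0]
finger_gap: 55.2
finger_force: 11.9
```

>>> jog_arm(
  series=[
    [-0.09,0.15,0,0,0,0,1],
    [-0.09,0.4,0,0,0,0,1],
    [-0.09,0.7,0,0,0,0,1],
    [-0.09,0.95,0,0,0,0,1],
  ],
)

```text
clock: 35.72
eef_pos: [504.6, -156.3, 139.0]
eef_rot: [-3.142, -0.0, -0.153]
wrist_force: [0.3, 0.4, -1.5]
finger_gap: 55.1
finger_force: 11.9
```

>>> jog_arm(
  series=[
    [-0.09,0.25,0,0,0,0,1],
    [-0.09,0.5,0,0,0,0,1],
    [-0.09,0.75,0,0,0,0,1],
    [-0.09,0.95,0,0,0,0,1],
  ],
)

```text
clock: 36.05
eef_pos: [493.9, -42.0, 139.1]
eef_rot: [-3.141, -0.001, -0.152]
wrist_force: [1.4, 0.2, -0.6]
finger_gap: 54.8
finger_force: 11.9
```

>>> jog_arm(
  series=[
    [-0.09,0.2,0,0,0,0,1],
    [-0.09,0.32,0,0,0,0,1],
    [-0.09,0.375,0,0,0,0,1],
    [-0.09,0.375,-0.2,0,0,0,1],
    [-0.09,0.375,-0.45,0,0,0,1],
    [-0.09,0.375,-0.6,0,0,0,1],
    [-0.09,0.375,-0.67,0,0,0,1],
    [-0.09,0.375,-0.67,0,0,0,1],
  ],
)

```text
clock: 36.72
eef_pos: [482.9, 0.8, 56.8]
eef_rot: [3.141, 0.003, -0.153]
wrist_force: [-1.0, -0.3, -0.9]
finger_gap: 54.9
finger_force: 11.9
```

>>> jog_arm(
  series=[
    [0,0,-0.02,0,0,0,1],
    [0,0,-0.04,0,0,0,1],
    [0,0,-0.055,0,0,0,1],
    [0,0,-0.065,0,0,0,1],
    [0,0,-0.072,0,0,0,1],
    [0,0,-0.072,0,0,0,1],
    [0,0,-0.072,0,0,0,1],
  ],
)

```text
clock: 37.3
eef_pos: [483.7, 1.2, 49.7]
eef_rot: [-3.142, -0.0, -0.153]
wrist_force: [-0.3, -0.6, 0.2]
finger_gap: 55.1
finger_force: 11.9
```

>>> jog_arm(
  series=[
    [0,0,0,0,0,0,1],
    [0,0,0,0,0,0,0.4],
    [0,0,0,0,0,0,0.33],
    [0,0,0,0,0,0,0.25],
    [0,0,0.1,0,0,0,0.25],
    [0,0,0.4,0,0,0,0.2],
    [0,0,0.74,0,0,0,0.1],
    [0,0,0.74,0,0,0,0],
  ],
)

```text
clock: 37.97
eef_pos: [486.3, 1.0, 144.8]
eef_rot: [-3.141, -0.01, -0.152]
wrist_force: [0.8, 0.8, 0.6]
finger_gap: 85.0
finger_force: 0.0
```

>>> jog_arm(
  series=[
    [-0.13,-0.3,0,0,0,0.063,0],
    [-0.13,-0.6,0,0,0,0.063,0],
    [-0.13,-0.9,0,0,0,0.063,0],
    [-0.13,-0.9,0,0,0,0.063,0],
  ],
)

```text
clock: 38.3
eef_pos: [467.8, -111.2, 138.3]
eef_rot: [3.141, -0.001, -0.057]
wrist_force: [-0.1, 1.9, -0.7]
finger_gap: 93.9
finger_force: 0.0
```

>>> jog_arm(
  series=[
    [-0.13,-0.3,0,0,0,0,0],
    [-0.13,-0.6,0,0,0,0,0],
    [-0.13,-0.9,0,0,0,0,0],
    [-0.13,-0.9,0,0,0,0,0],
  ],
)

```text
clock: 38.63
eef_pos: [452.1, -219.1, 138.2]
eef_rot: [3.141, -0.001, -0.057]
wrist_force: [-0.4, 0.8, -0.2]
finger_gap: 93.9
finger_force: 0.0
```

>>> jog_arm(
  series=[
    [-0.14,-0.3,0,0,0,0,0],
    [-0.14,-0.435,0,0,0,0,0],
    [-0.14,-0.435,0,0,0,0,0.1],
    [-0.14,-0.435,-0.3,0,0,0,0.2],
    [-0.14,-0.435,-0.6,0,0,0,0.25],
    [-0.14,-0.435,-0.85,0,0,0,0.25],
    [-0.14,-0.435,-0.91,0,0,0,0.25],
    [-0.14,-0.435,-0.91,0,0,0,0.25],
  ],
)

```text
clock: 39.3
eef_pos: [435.0, -265.6, 27.6]
eef_rot: [-3.14, 0.003, -0.053]
wrist_force: [0.5, -0.2, -0.3]
finger_gap: 70.4
finger_force: 0.0
```

>>> jog_arm(
  series=[
    [0,0,0,0,0,0,0.35],
    [0,0,0,0,0,0,0.4],
    [0,0,0,0,0,0,0.45],
    [0,0,0,0,0,0,0.5],
    [0,0,0,0,0,0,0.6],
    [0,0,0,0,0,0,0.8],
    [0,0,0,0,0,0,1],
    [0,0,0,0,0,0,1],
  ],
)

```text
clock: 39.97
eef_pos: [436.2, -267.4, 30.5]
eef_rot: [3.14, -0.002, -0.054]
wrist_force: [0.0, 1.4, 8.7]
finger_gap: 50.1
finger_force: 11.9
```

>>> jog_arm(
  series=[
    [0,0,0.1,0,0,0,1],
    [0,0,0.4,0,0,0,1],
    [0,0,0.7,0,0,0,1],
    [0,0,0.91,0,0,0,1],
    [0,0,0.91,0,0,0,1],
  ],
)

```text
clock: 40.38
eef_pos: [437.3, -268.2, 144.0]
eef_rot: [3.137, -0.008, -0.054]
wrist_force: [-0.2, 0.2, -0.0]
finger_gap: 50.3
finger_force: 11.9
```

>>> jog_arm(
  series=[
    [-0.05,0.15,0,0,0,0,1],
    [-0.05,0.4,0,0,0,0,1],
    [-0.05,0.7,0,0,0,0,1],
    [-0.05,0.95,0,0,0,0,1],
  ],
)

```text
clock: 40.72
eef_pos: [428.8, -151.4, 137.8]
eef_rot: [-3.141, 0.0, -0.055]
wrist_force: [1.3, 0.4, -0.6]
finger_gap: 50.0
finger_force: 11.9
```

>>> jog_arm(
  series=[
    [-0.05,0.25,0,0,0,0,1],
    [-0.05,0.5,0,0,0,0,1],
    [-0.05,0.75,0,0,0,0,1],
    [-0.05,0.95,0,0,0,0,1],
  ],
)

```text
clock: 41.05
eef_pos: [422.9, -37.2, 138.0]
eef_rot: [-3.141, 0.0, -0.053]
wrist_force: [-0.2, -1.2, -1.0]
finger_gap: 50.4
finger_force: 11.9
```

>>> jog_arm(
  series=[
    [-0.05,0.2,0,0,0,0,1],
    [-0.05,0.35,0,0,0,0,1],
    [-0.05,0.42,0,0,0,0,1],
    [-0.05,0.42,-0.2,0,0,0,1],
    [-0.05,0.42,-0.4,0,0,0,1],
    [-0.05,0.42,-0.55,0,0,0,1],
    [-0.05,0.42,-0.61,0,0,0,1],
    [-0.05,0.42,-0.61,0,0,0,1],
  ],
)

```text
clock: 41.72
eef_pos: [416.8, 11.1, 63.7]
eef_rot: [3.142, 0.003, -0.054]
wrist_force: [0.1, -0.8, -0.6]
finger_gap: 50.2
finger_force: 11.9
```

>>> jog_arm(
  series=[
    [0,0,-0.02,0,0,0,1],
    [0,0,-0.04,0,0,0,1],
    [0,0,-0.06,0,0,0,1],
    [0,0,-0.07,0,0,0,1],
    [0,0,-0.074,0,0,0,1],
    [0,0,-0.074,0,0,0,1],
    [0,0,-0.074,0,0,0,1],
  ],
)

```text
clock: 42.3
eef_pos: [417.8, 11.4, 56.5]
eef_rot: [3.142, -0.001, -0.054]
wrist_force: [-1.3, -0.2, 4.1]
finger_gap: 49.9
finger_force: 11.9
```

Contact. I'll release, retreat up and to the right, and check.

>>> jog_arm(
  series=[
    [0,0,0.003,0,0,0,1],
    [0,0,0.003,0,0,0,0.45],
    [0,0,0.003,0,0,0,0.35],
    [0,0,0.003,0,0,0,0.25],
    [0,0,0.1,0,0,0,0.25],
    [0,0,0.4,0,0,0,0.2],
    [0,0,0.8,0,0,0,0.1],
    [0,0,0.9,0,0,0,0],
  ],
)

```text
clock: 42.97
eef_pos: [418.6, 11.4, 168.3]
eef_rot: [-3.142, -0.004, -0.054]
wrist_force: [-0.2, -1.0, -0.0]
finger_gap: 85.4
finger_force: 0.0
```

>>> jog_arm(
  series=[
    [-0.1,-0.3,0,0,0,0,0],
    [-0.1,-0.6,0,0,0,0,0],
    [-0.1,-0.9,0,0,0,0,0],
    [-0.1,-0.9,0,0,0,0,0],
  ],
)

```text
clock: 43.3
eef_pos: [405.4, -100.8, 164.4]
eef_rot: [3.141, -0.001, -0.057]
wrist_force: [0.7, 1.5, -0.5]
finger_gap: 93.8
finger_force: 0.0
```

>>> jog_arm(
  series=[
    [-0.1,-0.3,0,0,0,0,0],
    [-0.1,-0.6,0,0,0,0,0],
    [-0.1,-0.9,0,0,0,0,0],
    [-0.1,-0.9,0,0,0,0,0],
  ],
)

```text
clock: 43.63
eef_pos: [393.4, -208.6, 164.1]
eef_rot: [3.141, -0.0, -0.057]
wrist_force: [1.2, 1.5, -0.1]
finger_gap: 94.1
finger_force: 0.0
```

>>> jog_arm(
  series=[
    [-0.1,-0.3,0,0,0,0,0],
    [-0.1,-0.6,0,0,0,0,0],
    [-0.1,-0.9,0,0,0,0,0],
    [-0.1,-0.9,0,0,0,0,0],
    [-0.1,-0.9,0,0,0,0,0],
    [-0.1,-0.9,0,0,0,0,0],
  ],
)

```text
clock: 44.13
eef_pos: [381.6, -311.6, 163.8]
eef_rot: [-3.141, 0.001, -0.054]
wrist_force: [-0.9, 0.3, 0.5]
finger_gap: 94.1
finger_force: 0.0
```

Run:
```python
from h import *
c=cam('top');s=cam('side')
a=cv2.cvtColor(cv2.imread('pics/top0.png'),cv2.COLOR_BGR2RGB)
cv2.imwrite('pics/a8.png',np.hstack([a[100:400,80:460],c['frame'][100:400,80:460]])[:,:,::-1])
```

```text
(no output)
```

View pics/a8.png

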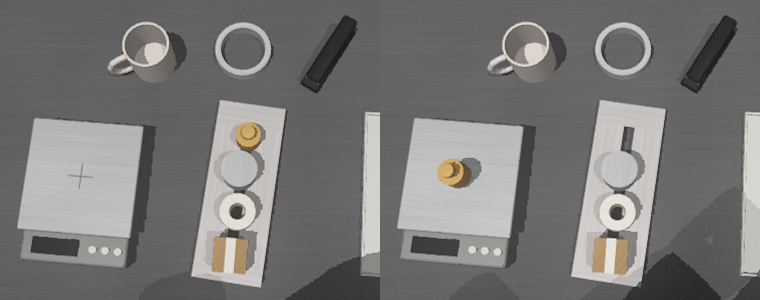

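The before and after views match: tin (239,168 → 619,168), roll (237,211 → 617,211) and carton (230,254 → 610,254, after the 380 px panel offset). The weight stands on the pan centre and the mug, tape and stapler haven't moved.

```bash
python3 -c "
from cell import manip
print(manip.sign_off())"
```

```text
the job is handed in; nothing more can be done
None
```

The job is handed in at about 44 s of the 149 s allowed: the weight stands upright on the middle of the pan, the tin, carton and roll are back where they stood, and the mug, stapler and tape haven't moved.

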